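Tap home the wedge of the hook rail's post

TASK

The post of the hook rail is loose in its socket. Pick up the tile scraper and, with the butt of its handle, not the blade, tap the red-capped wedge into the socket block until it is fully home and goes no further; then lay the scraper flat on the middle of the yellow pail lid and let go. Do not touch the wedge with the gripper, and leave the glass jar and the steel tumbler standing where they are.

Things in the scene. Friction and masses are not known exactly. Their poses are not given: they have to be found in the camera images.
- stand: Fixed wooden socket block, 90 (x) x 110 (y) x 70 mm high, with a 36 mm square post (axis at x = +20 mm) up to 250 mm. Origin: centre of the block's underside. Its -x face (x = -45 mm, towards the robot) has the wedge's slot; the wedge is driven level along the stand's +x axis, its centre line at y = 0, height 45 mm.
- rail_mid (a point): Middle of the steel hook rail on the post: 10 mm thick, 440 mm long along the stand's y axis, at x = +60 mm, height 235 mm in the stand's frame. A green brush and a blue bottle hang from it on S-hooks near y = +145 and -145 mm, down to about 50 mm above the floor.
- wedge: Wooden wedge with a red plastic strike cap on its outer end: cap 16 mm thick (x), 32 mm wide, 32 mm high; the wooden part, 22 mm high, goes on from it in +x. Axes as the stand's. Origin: centre of the cap's flat strike face, which looks along the stand's -x. It slides stiffly along x only (about 7 N of friction and a drag of some 150 N per m/s) and stays where it is left.
- wedge_face (a point): Centre of the cap's strike face (the wedge's origin), in the stand's frame at y = 0, z = 45 mm and x = -91 mm with the wedge fully out, x = -61 mm at its stop (fully home, the cap's shoulder closed against the block's face). At the start it is 0 to 10 mm in.
- scraper: Tile scraper lying flat, loose, 140 g: orange handle 115 mm long (x), 24 mm wide (y), 28 mm thick (z), with a black rubber band near the butt. Origin: centre of the handle's underside; handle from x = -57.5 to +57.5 mm. The flat butt end is at +x, the blade at -x (to x = -110 mm).
- scraper_butt (a point): Centre of the flat butt end of the scraper's handle, at x = +57.5 mm, z = 14 mm in the scraper's frame.
- scraper_blade: The scraper's steel blade, rigidly part of it: 56 mm wide, 4 mm thick, from x = -57 to -110 mm at 14 mm above the handle's underside. Its origin and axes are the scraper's.
- pail_lid: Loose yellow plastic pail lid lying on the floor, a flat disc 220 mm across, 14 mm high. Origin: centre of its underside.
- lid_top (a point): Centre of the pail lid's flat top, 14 mm above the floor.
- jar: Glass jar, 68 mm across, 85 mm high, standing beside the socket block, on one side. Origin: centre of its underside.
- tumbler: Open steel tumbler, about 68 mm across, 75 mm high, standing beside the block on the side opposite the jar. Origin: centre of its underside.
Not all that is in view belongs to the job. Of the things that look like the pail_lid, take the one that is nearest to the robot's base at the start.

How it is judged:
On the way, in this order (a step that is already met when the one before it is completed fails the run):
1. the scraper is picked up clear of the floor (height (world z) of scraper above 0.015 m), for 0.1 s.
2. the wedge is driven home, to within 2.5 mm of its stop (x of wedge_face in the frame of stand above -0.0635 m), for 0.2 s.
At the end, for the whole second after the job is handed in: The wedge is within 2.5 mm of its stop; the scraper lies flat (within 7 degrees), at rest, on the pail lid's top, the middle of its handle within 50 mm of the lid's centre; the lid lies flat (x of wedge_face in the frame of stand above -0.0635 m and horizontal distance between scraper and lid_top below 0.05 m and height (world z) of scraper between 0.009 and 0.02 m and angle between scraper's own z axis and vertical below 0.12 rad and linear speed of scraper below 0.02 m/s and angle between pail_lid's own z axis and vertical below 0.1 rad); the robot touches nothing.
It fails at once if the gripper or arm touches the wedge (contact force between any of the fingers, the arm and wedge above 1 N).
It fails at once if the scraper's blade strikes the wedge (contact force between scraper_blade and wedge above 1 N).
It fails at once if the jar is shifted over 20 mm or tipped (distance of jar from where it was at the start of the episode above 0.02 m or angle between jar's own z axis and vertical above 0.3 rad).
It fails at once if the tumbler is shifted over 20 mm or tipped (distance of tumbler from where it was at the start of the episode above 0.02 m or angle between tumbler's own z axis and vertical above 0.3 rad).
It also fails if it takes over 69 s, if anything falls off the work surface, if the arm or the gripper's body presses on something with over 40 N, if the wrist force passes 120 N, or if a joint passes its speed limit or range.

ROBOT

A 6-joint arm with a two-finger parallel gripper is mounted at the origin on the work surface. World frame = base frame: x ahead of the robot, y to its left, z up, the work surface at z = 0. Lengths are in m, angles in rad, forces in N, time in s.
With the tool pointing down it reaches from about 0.35 to 0.85 m from the base axis. Payload 8.1 kg.
Tool frame: the origin (TCP) lies at the very end of the fingers, on their centre line; the grasp point (between the pads) lies 19 mm behind it; z points along the fingers, y is the direction in which the jaws open and shut (so a half turn about z gives the same grasp; the last joint's range is limited). The gripper opens to 93 mm and grips with 3 to 60 N. Pads are 15 mm wide; open, the fingers measure 128 mm over their backs; the gripper's body (75 mm by 188 mm) begins 65 mm behind the grasp point.
Start: joints at [1.076, 0.13, 1.488, -0, 1.523, -0.085], TCP at [0.239, 0.55, 0.219] pointing down, gripper open.
Joint ranges: [-2.96, 2.96], [-0.89, 2.26], [0.02, 2.5], [-1.34, 4.48], [0, 2.73], [-2.66, 2.66]. Speed limits (rad/s): [2.39, 2.39, 2.79, 3.14, 3.14, 3.14].

INTERFACE

Orientations are given as a rotation vector (axis times angle).
In Python, from plant import robot gives the robot as it stands.
- The arm moves only by the shell command python3 -m inch 'ROWS' [FORCE]. ROWS is JSON, a list that holds one entry, the list of rows, each a list of 7 numbers: the shift along the tool's x, y, z in cm, then the turn, a rotation vector about the tool's x, y, z in degrees, then the gripper command: -1 is fully open, 1 is shut, values between are in proportion. A call has 1 to 5 rows; each row shifts and turns the commanded pose from where the row before left it, along the tool's axes as they then stand; what a row does not reach is not made up. A row lasts 1/10 s, in which the tool goes at most 50 mm and 8.59 degrees, less where a joint would pass 70% of its speed; a pose out of reach is approached as far as the arm can. A call with a gripper value outside its range is refused whole. The fingers move at their own pace and stop on an object; FORCE is the grip in N (left out, the last holds). Time passes only in rows, so rows that do not move let the fingers close. It gives the time, the measured TCP pose, the force and the opening at its end, in the units of the state.
- robot.read_state(): the state, without advancing time (a new reading comes with each control period).
- robot.read_camera(name): name is "side" or "top" or "wrist"; returns a dict with "image" (420x560x3 uint8, blue, green, red), "K" (3x3 intrinsics, pixels), "R" (3x3) and "t" (3): a world point X has camera coordinates R X + t; the wrist camera has in their place "tool_from_camera" (4x4, takes a point from camera to tool coordinates, whose origin is the TCP and whose axes are the flange's). Camera axes: x right, y down, z forward; pixel columns grow to the right and rows downward; lengths in m; the calibration is good to about 2 mm. A picture is of the moment at which its call begins: read the wrist's pose just before it. There is no depth.
- robot.close_job(): hands the job in, once; it reports no verdict.
The state is a dict: "t": time; "q": joint angles; "dq": joint speeds; "joint_torque": joint torques, N m; "tool_pos": TCP position; "orientation": TCP orientation; "force": force on the tool from outside, world axes, zero at the start; "wrist_torque": the same for the moment, N m; "opening": finger opening in m.
Only numpy, scipy, OpenCV 4.12 (cv2) and the standard library are available. Lean on these libraries where they do the work, as an engineer would, in place of code of your own. Each camera call takes 0.05 s, during which the arm holds its last target. There are 200 camera calls.

## Working session

There is one attempt and no reset: what is moved stays moved. The work goes in short steps, Python scripts to look and compute and a shell command to move; the robot and the scene stay as the last step left them, time stands still between calls to the robot, and variables do not carry over. Pictures are saved under pics/ and viewed, about 8 in all and at most 12, crops included, and the job is handed in when it is done.

```bash
ls; mkdir -p pics
python3 - <<'E'
from plant import robot
import cv2,numpy as np,pickle
s=robot.read_state();print({k:np.round(v,3).tolist() for k,v in s.items()})
d={}
for n in ("side","top","wrist"):
    c=robot.read_camera(n);d[n]=c;print(n,{k:np.round(v,3).tolist() for k,v in c.items() if k!='image'})
pickle.dump((s,d),open('c0.pkl','wb'))
cv2.imwrite('pics/top0.png',cv2.resize(d['top']['image'],(800,600)))
cv2.imwrite('pics/side0.png',cv2.resize(d['side']['image'],(800,600)))
E
```

```text
pics
{'t': 0.0, 'q': [1.076, 0.131, 1.489, -0.0, 1.523, -0.085], 'dq': [0.0, -0.001, 0.001, 0.0, -0.001, 0.001], 'joint_torque': [0.001, -55.982, -49.177, 0.077, 0.036, -0.0], 'tool_pos': [0.239, 0.55, 0.218], 'orientation': [-0.639, -3.075, 0.003], 'force': [-0.943, -0.206, -0.771], 'wrist_torque': [-0.037, 0.014, -0.05], 'opening': 0.093}
side {'K': [[448.646, 0.0, 284.553], [0.0, 448.646, 210.128], [0.0, 0.0, 1.0]], 'R': [[0.957, -0.289, 0.01], [-0.15, -0.526, -0.837], [0.247, 0.8, -0.546]], 't': [-0.627, 0.17, 1.495]}
top {'K': [[408.056, 0.0, 276.619], [0.0, 408.056, 202.857], [0.0, 0.0, 1.0]], 'R': [[-0.014, -1.0, -0.01], [-0.991, 0.015, -0.136], [0.136, 0.008, -0.991]], 't': [-0.1, 0.657, 1.368]}
wrist {'K': [[329.154, 0.0, 275.355], [0.0, 329.154, 212.789], [0.0, 0.0, 1.0]], 'tool_from_camera': [[-0.0, -0.955, -0.298, 0.083], [1.0, 0.0, -0.001, -0.0], [0.001, -0.298, 0.955, -0.166], [0.0, 0.0, 0.0, 1.0]]}
```

View pics/top0.png

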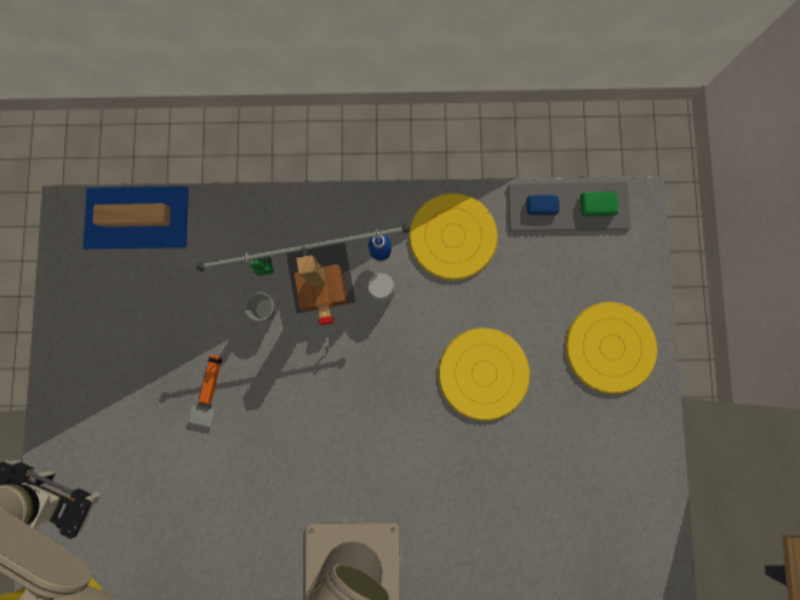

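View pics/side0.png

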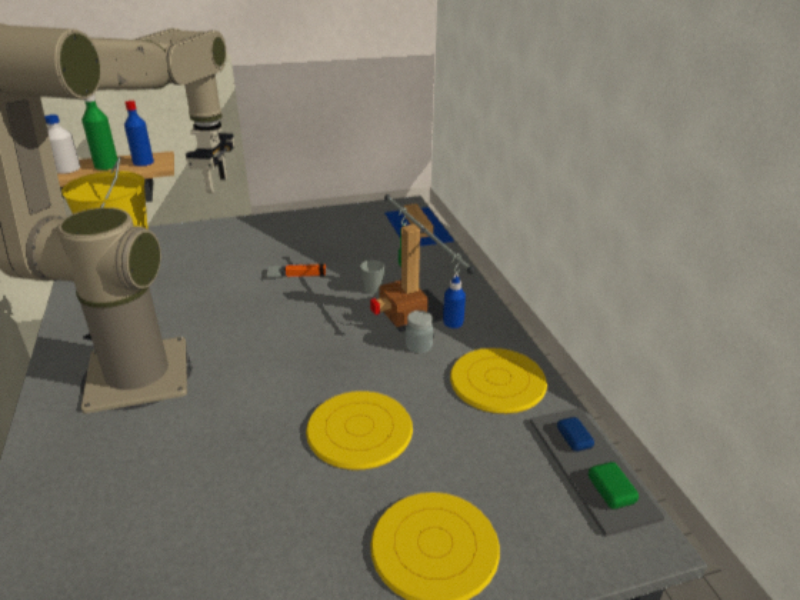

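Top view (800x600): the scraper is at (208,385), with its orange handle, the butt at about (214,360) and the blade at (201,418). The red cap is at (326,320), the tumbler at (260,306) and the jar at (381,286). There are three lid candidates, at (484,374), (612,347) and (453,237). (484,374) looks nearest the base, and I'll check that with numbers.

```bash
cat > h.py <<'E'
import cv2,numpy as np
from scipy.spatial.transform import Rotation as Ro
def cam(c,s=None):
    """-> K, R_wc (world from cam), origin"""
    if 'R' in c: R=np.array(c['R']);return np.array(c['K']),R.T,-R.T@np.array(c['t'])
    T=np.array(c['tool_from_camera']);R=Ro.from_rotvec(s['orientation']).as_matrix()
    return np.array(c['K']),R@T[:3,:3],R@T[:3,3]+np.array(s['tool_pos'])
def ray(c,uv,s=None):
    K,R,o=cam(c,s);return o,R@np.linalg.inv(K)@np.array([uv[0],uv[1],1.])
def plane(c,uv,z,s=None):
    o,d=ray(c,uv,s);return o+d*(z-o[2])/d[2]
def tri(c1,u1,c2,u2,s1=None,s2=None):
    o1,d1=ray(c1,u1,s1);o2,d2=ray(c2,u2,s2)
    a=np.linalg.lstsq(np.c_[d1,-d2],o2-o1,rcond=None)[0];p,q=o1+a[0]*d1,o2+a[1]*d2
    return (p+q)/2,np.linalg.norm(p-q)
def proj(c,X,s=None):
    K,R,o=cam(c,s);x=K@(R.T@(np.array(X)-o));return x[:2]/x[2]
def blobs(img,lo,hi,amin=20):
    h=cv2.cvtColor(img,cv2.COLOR_BGR2HSV);m=cv2.inRange(h,np.array(lo),np.array(hi))
    cs=cv2.findContours(m,cv2.RETR_EXTERNAL,cv2.CHAIN_APPROX_NONE)[0]
    out=[]
    for k in cs:
        if cv2.contourArea(k)>=amin:
            M=cv2.moments(k);out.append((np.array([M['m10'],M['m01']])/M['m00'],cv2.contourArea(k),cv2.minAreaRect(k),k))
    return sorted(out,key=lambda b:-b[1])
E
python3 - <<'E'
from h import *;import pickle
s,d=pickle.load(open('c0.pkl','rb'));np.set_printoptions(precision=4,suppress=True)
for n in('top','side'):
    for nm,lo,hi in(('yellow',(22,150,80),(32,255,255)),('orange',(5,190,90),(14,255,255)),('red',(0,170,60),(3,255,255)),('red2',(174,150,60),(180,255,255)),('green',(55,120,20),(75,255,255))):
        for b in blobs(d[n]['image'],lo,hi,8)[:4]:
            z={'yellow':.014,'orange':.028,'red':.05}.get(nm,.05)
            p=plane(d[n],b[0],z);print(n,nm,b[0]*800/560,b[1],'rect',np.round(b[2][1],1),'p',p,'r',np.hypot(*p[:2]))
E
```

```text
top yellow [483.4107 373.6162] 3144.0 rect [63. 63.] p [ 0.4515 -0.3202  0.014 ] r 0.5535649889607612
top yellow [610.6887 347.2214] 3104.0 rect [64.3 61.5] p [ 0.5109 -0.6315  0.014 ] r 0.8123210507574107
top yellow [452.6326 235.9816] 2844.5 rect [60.8 60.1] p [ 0.7936 -0.2549  0.014 ] r 0.8335543680911836
top yellow [ 12.0751 594.909 ] 61.5 rect [ 6.1 18.6] p [-0.0425  0.7906  0.014 ] r 0.7917417063213197
top orange [208.9143 382.0635] 196.5 rect [ 8.2 28.6] p [0.4405 0.3419 0.028 ] r 0.5575779098009441
top red [325.3549 319.982 ] 26.5 rect [4. 9.] p [0.5842 0.059  0.05  ] r 0.5872027714089415
top green [598.9907 203.3416] 372.5 rect [16. 26.] p [ 0.8614 -0.6125  0.05  ] r 1.0569816906907223
top green [261.0593 267.0486] 93.5 rect [10. 14.] p [0.7155 0.2158 0.05  ] r 0.7473499615070212
side yellow [434.4201 547.5853] 5420.0 rect [74. 90.] p [ 0.5088 -0.6477  0.014 ] r 0.8236779176122275
side yellow [358.7076 429.8795] 3153.0 rect [54. 74.] p [ 0.4491 -0.3378  0.014 ] r 0.5619649460867677
side yellow [497.8002 380.1901] 2359.0 rect [45. 67.] p [ 0.7905 -0.2719  0.014 ] r 0.8359942832164959
side yellow [108.168  193.8477] 1377.5 rect [64.1 36.5] p [-0.1447  1.0722  0.014 ] r 1.0819068509481378
side orange [302.2523 269.9757] 137.0 rect [23.  7.] p [0.4377 0.32   0.028 ] r 0.5421773766016502
side red [374.2162 306.1958] 44.5 rect [10.  6.] p [0.5821 0.0489 0.05  ] r 0.5841205789289439
side red [130.0376 104.1604] 19.0 rect [4. 6.] p [-0.1165  2.087   0.05  ] r 2.0902017589613515
side green [612.6957 484.8612] 674.0 rect [37.2 22.1] p [ 0.8535 -0.6392  0.05  ] r 1.0663534198490217
side green [ 98.933 137.36 ] 648.0 rect [48.  16.5] p [-0.215   1.6138  0.05  ] r 1.6280600011046162
side green [399.2857 256.1905] 9.0 rect [20.  1.] p [0.718  0.2842 0.05  ] r 0.7721759329773616
```

Run:
```python
import pickle,cv2
s,d=pickle.load(open('c0.pkl','rb'));i=d['top']['image']
cv2.imwrite('pics/crop1.png',cv2.resize(i[130:310,120:380],(780,540),interpolation=cv2.INTER_CUBIC))
```

```text
(no output)
```

View pics/crop1.png

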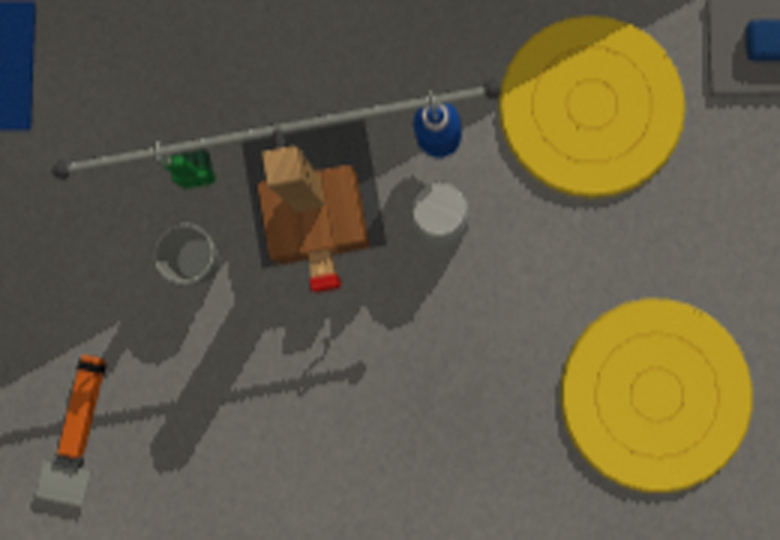

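The nearest lid is (484,374), at r=0.554 m against 0.81 and 0.83 m for the others. In the crop it is the whole disc at (657,394). The scraper's butt with its black band points up at (92,360) and the blade is at (60,485). The red cap is at (325,283). The rail runs from (62,169) to (492,90).

```bash
cat >> h.py <<'E'
def goto(s,p,yaw_x,order=True):
    """print tool-frame shift (cm) and turn about tool z (deg) to TCP p with tool x axis along world yaw (deg), tool pointing down"""
    R=Ro.from_rotvec(s['orientation']).as_matrix();sh=R.T@(np.array(p)-s['tool_pos'])*100
    a=np.radians(yaw_x);x=np.array([np.cos(a),np.sin(a),0]);Rt=np.c_[x,np.cross([0,0,-1],x),[0,0,-1]]
    print('shift cm',np.round(sh,2),'turn deg',np.round(np.degrees(Ro.from_matrix(R.T@Rt).as_rotvec()),2),'tool x yaw now',np.round(np.degrees(np.arctan2(R[1,0],R[0,0])),2))
E
python3 - <<'E'
from h import *;import pickle
s,d=pickle.load(open('c0.pkl','rb'));np.set_printoptions(precision=4,suppress=True);t=d['top']
px=lambda u,v:np.array([u/3+120-.33,v/3+130-.33])
a=plane(t,px(62,169),.235);b=plane(t,px(492,90),.235);v=a-b;print('rail',a,b,np.linalg.norm(v),'y yaw',np.degrees(np.arctan2(v[1],v[0]))-90)
print('cap',tri(t,blobs(t['image'],(0,170,60),(3,255,255))[0][0],d['side'],blobs(d['side']['image'],(0,170,60),(3,255,255))[0][0]))
print('jar top',plane(t,px(440,209),.085),'tumbler top',plane(t,px(185,253),.075))
bu=plane(t,px(92,357),.028);bj=plane(t,px(69,460),.028);print('butt',bu,'junction',bj,np.linalg.norm(bu-bj),np.degrees(np.arctan2(*(bu-bj)[[1,0]])))
m=(bu+bj)/2;print('mid',m)
goto(s,[m[0]-.02,m[1],.2],0)
goto(s,[m[0],m[1],.2],np.degrees(np.arctan2(*(bu-bj)[[1,0]])))
E
```

```text
rail [0.6868 0.2993 0.235 ] [ 0.7612 -0.1342  0.235 ] 0.43987827500715226 y yaw 9.73768709718668
cap (array([0.5848, 0.0599, 0.0424]), np.float64(0.00011334834011601501))
jar top [ 0.6625 -0.0753  0.085 ] tumbler top [0.6182 0.2129 0.075 ]
butt [0.5044 0.3296 0.028 ] junction [0.388  0.3526 0.028 ] 0.11866577250744155 -11.152154978138368
mid [0.4462 0.3411 0.028 ]
shift cm [-25.51 -11.67   1.78] turn deg [ -0.04   0.14 156.52] tool x yaw now 156.52
shift cm [-27.35 -10.88   1.77] turn deg [ -0.03   0.15 167.67] tool x yaw now 156.52
```

```bash
python3 -m inch '[[[-3.4,-1.4,0.6,0,0,0,-1],[-3.4,-1.4,0.6,0,0,0,-1],[-3.4,-1.4,0.6,0,0,0,-1],[-3.4,-1.4,0.6,0,0,0,-1],[-3.4,-1.4,0.6,0,0,0,-1]]]' 60
python3 -m inch '[[[-3.4,-1.4,0.6,0,0,0,-1],[-3.4,-1.4,0.6,0,0,0,-1],[-3.4,-1.2,0.6,0,0,0,-1],[0,0,0,0,0,-6.2,-1],[0,0,0,0,0,-6.2,-1]]]'
python3 -m inch '[[[0,0,0,0,0,0,-1],[0,0,0,0,0,0,-1]]]'
python3 - <<'E'
from h import *;import pickle
from plant import robot
s=robot.read_state();w=robot.read_camera('wrist');pickle.dump((s,w),open('w1.pkl','wb'))
cv2.imwrite('pics/w1.png',w['image'])
E
```

```text
t: 0.65
tool_pos: [0.3677, 0.4171, 0.1881]
orientation: [-0.639, -3.076, 0.001]
force: [0.4, 0.2, -0.8]
opening: 0.0928
t: 1.15
tool_pos: [0.4452, 0.3397, 0.1699]
orientation: [-0.3, -3.126, 0.001]
force: [0.1, -0.1, -0.9]
opening: 0.093
t: 1.35
tool_pos: [0.4445, 0.341, 0.1704]
orientation: [-0.308, -3.126, 0.0]
force: [-0.2, -0.1, 0.1]
opening: 0.0931
```

View pics/w1.png

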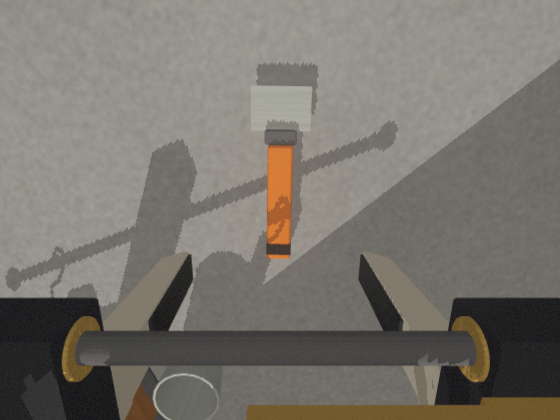

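The wrist view shows the scraper upright: blade at (281,108), grey collar at (281,137), orange handle from (280,145) to the butt at (279,258), centred between the fingers.

Run:
```python
from h import *;import pickle
s,w=pickle.load(open('w1.pkl','rb'));np.set_printoptions(precision=4,suppress=True)
P=lambda u,v:plane(w,(u,v),.028,s)
bu,o,f=P(279,257),P(280.3,145),P(281,129);print(bu,o,f,np.linalg.norm(bu-o),np.linalg.norm(bu-f))
print('width',np.linalg.norm(P(267,200)-P(292,200)))
v=bu-o;yaw=np.degrees(np.arctan2(v[1],v[0]));u=v/np.linalg.norm(v);c=bu-.0575*u;print('yaw',yaw,'origin',c)
goto(s,[*(c-.004*u)[:2],.004],yaw+180)
```

```text
[0.5043 0.3322 0.028 ] [0.3939 0.355  0.028 ] [0.38   0.3584 0.028 ] 0.11273003252030797 0.12703292461628665
width 0.02420423154166387
yaw -11.6834625484675 origin [0.448  0.3438 0.028 ]
shift cm [ 0.11  0.35 16.64] turn deg [-0.02 -0.02  0.43] tool x yaw now 168.75
```

```bash
python3 -m inch '[[[0.1,0.35,4,0,0,0.4,-1],[0,0,4,0,0,0,-1],[0,0,4,0,0,0,-1],[0,0,3,0,0,0,-1],[0,0,1.6,0,0,0,-1]]]' 60
python3 -m inch '[[[0,0,0,0,0,0,-1],[0,0,0,0,0,0,-1],[0,0,0,0,0,0,1],[0,0,0,0,0,0,1],[0,0,0,0,0,0,1]]]'
python3 -m inch '[[[0,0,0,0,0,0,1],[0,0,0,0,0,0,1],[0,0,0,0,0,0,1],[0,0,0,0,0,0,1],[0,0,0,0,0,0,1]]]'
```

```text
t: 1.9
tool_pos: [0.4422, 0.3437, 0.0014]
orientation: [-0.316, -3.122, 0.004]
force: [-1.1, -0.6, -0.9]
opening: 0.0928
t: 2.4
tool_pos: [0.445, 0.3451, 0.0056]
orientation: [0.314, 3.125, 0.001]
force: [0.1, 0.4, 0.2]
opening: 0.0733
t: 2.9
tool_pos: [0.4443, 0.3447, 0.0046]
orientation: [-0.314, -3.126, 0.0]
force: [-0.6, -0.0, -0.0]
opening: 0.0336
```

```bash
python3 -m inch '[[[0,0,0,0,0,0,1],[0,0,0,0,0,0,1],[0,0,0,0,0,0,1],[0,0,0,0,0,0,1],[0,0,0,0,0,0,1]]]'
python3 -m inch '[[[0,0,-1,0,0,0,1],[0,0,-2,0,0,0,1],[0,0,-3,0,0,0,1],[0,0,-4,0,0,0,1],[0,0,-3,0,0,0,1]]]'
python3 -m inch '[[[0,0,-1,0,0,0,1],[0,0,0,0,0,0,1],[0,0,0,0,0,0,1]]]'
python3 - <<'E'
from h import *;import pickle
from plant import robot
s=robot.read_state();d={n:robot.read_camera(n) for n in('side','top','wrist')};pickle.dump((s,d),open('c2.pkl','wb'))
i=np.hstack([d['side']['image'][100:300,150:420],d['wrist']['image'][60:260,140:410]])
cv2.imwrite('pics/l2.png',cv2.resize(i,(800,296)))
E
```

```text
t: 3.4
tool_pos: [0.4443, 0.3447, 0.0046]
orientation: [-0.314, -3.126, 0.0]
force: [0.9, -0.1, -0.3]
opening: 0.0238
t: 3.9
tool_pos: [0.4448, 0.345, 0.1377]
orientation: [0.314, 3.124, 0.002]
force: [1.0, -0.3, -0.3]
opening: 0.0238
t: 4.2
tool_pos: [0.4437, 0.3442, 0.1431]
orientation: [-0.314, -3.124, 0.002]
force: [-0.5, -0.3, -1.4]
opening: 0.0234
```

View pics/l2.png

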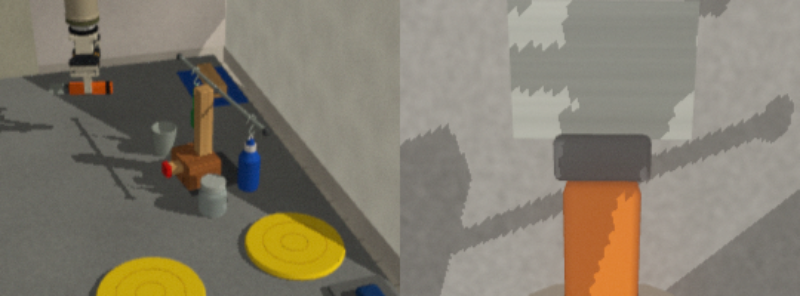

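The scraper is held level. Next is the standoff pose, with the butt 130 mm ahead of the stand origin.

Run:
```python
from h import *;import pickle
s,d=pickle.load(open('c2.pkl','rb'))
print(s['tool_pos'],s['orientation']);goto(s,[.4758,.0399,.0356],189.74)
# held handle axis from wrist: orange centre line at the handle top, level below TCP frame
for b in blobs(d['wrist']['image'],(5,190,90),(14,255,255),200)[:2]: print(b[1],b[2])
```

```text
[0.44365856 0.34422228 0.14308346] [-3.14045232e-01 -3.12434502e+00  1.87165917e-03]
shift cm [ -9.22 -29.17  10.77] turn deg [ -0.06  -0.09 -21.22] tool x yaw now 168.52
5022.5 ((275.56805419921875, 259.55291748046875), (47.59638214111328, 141.61688232421875), 0.9877604246139526)
```

```bash
python3 -m inch '[[[-1.4,-4.2,0.3,0,0,0,1],[-1.3,-4.2,0.3,0,0,0,1],[-1.3,-4.2,0.3,0,0,0,1],[-1.3,-4.2,0.3,0,0,0,1],[-1.3,-4.2,0.3,0,0,0,1]]]'
python3 -m inch '[[[-1.3,-4.2,0.3,0,0,0,1],[-1.3,-4.0,0.3,0,0,0,1],[0,0,0,0,0,-7.1,1],[0,0,0,0,0,-7.1,1],[0,0,0,0,0,-7.0,1]]]'
python3 -m inch '[[[0,0,0,0,0,0,1],[0,0,0,0,0,0,1]]]'
python3 - <<'E'
from h import *;import pickle
from plant import robot
s=robot.read_state();d={n:robot.read_camera(n) for n in('side','top','wrist')};pickle.dump((s,d),open('c3.pkl','wb'))
goto(s,[.4758,.0399,.0356],189.74)
a,b=d['top']['image'],d['side']['image']
i=np.hstack([cv2.resize(a[165:265,150:290],(400,286),interpolation=cv2.INTER_CUBIC),cv2.resize(b[160:260,190:330],(400,286),interpolation=cv2.INTER_CUBIC)])
cv2.imwrite('pics/l3.png',np.vstack([i,cv2.resize(d['wrist']['image'],(400,300)).repeat(2,1)[:, ::2].repeat(1,1) if 0 else np.hstack([cv2.resize(d['wrist']['image'],(400,300)),np.zeros((300,400,3),np.uint8)])]))
E
```

```text
t: 4.85
tool_pos: [0.4663, 0.124, 0.1281]
orientation: [-0.313, -3.124, 0.001]
force: [0.1, 0.2, -1.7]
opening: 0.0231
t: 5.35
tool_pos: [0.4755, 0.0396, 0.1221]
orientation: [0.272, -3.127, -0.001]
force: [0.3, -0.6, -1.3]
opening: 0.0239
t: 5.55
tool_pos: [0.4758, 0.0403, 0.1227]
orientation: [0.26, -3.129, -0.0]
force: [0.5, 0.9, -1.7]
opening: 0.0239
shift cm [-0.01 -0.04  8.71] turn deg [ 0.02 -0.09 -0.23] tool x yaw now -170.48
```

View pics/l3.png

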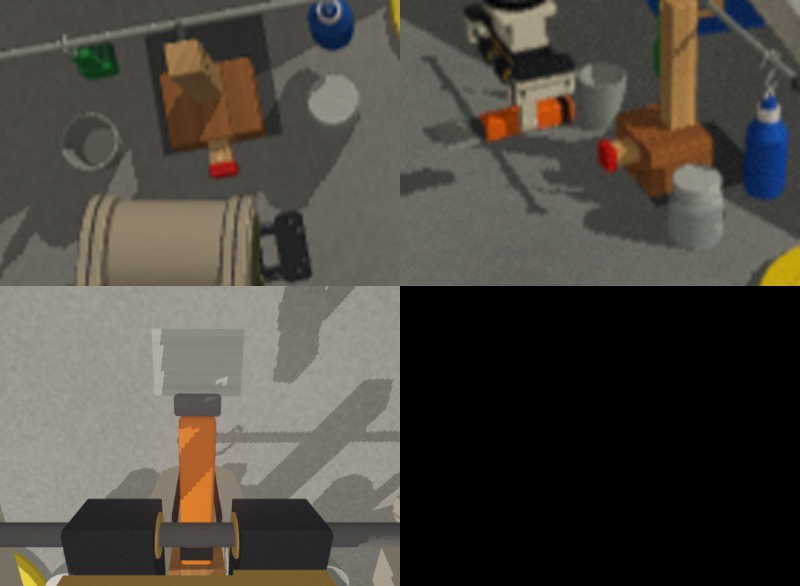

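Top left: the cap is at (222,170), free ahead of the gripper. Side view: the butt points at the cap and is still about 9 cm too high. I'll descend to strike height.

```bash
python3 -m inch '[[[0,0,2.2,0,0,-0.2,1],[0,0,2.2,0,0,0,1],[0,0,2.2,0,0,0,1],[0,0,2.1,0,0,0,1],[0,0,0,0,0,0,1]]]'
python3 -m inch '[[[0,0,0,0,0,0,1],[0,0,0,0,0,0,1]]]'
python3 - <<'E'
from h import *;import pickle
from plant import robot
np.set_printoptions(precision=4,suppress=True)
s=robot.read_state();d={n:robot.read_camera(n) for n in('side','top')};pickle.dump((s,d),open('c4.pkl','wb'))
goto(s,[.4758,.0399,.0356],189.74)
R=Ro.from_rotvec(s['orientation']).as_matrix();bt=s['tool_pos']+R@[-.0617,0,-.0094];print('butt pred',bt)
O=np.array([.665,.0724,0]);a=np.radians(9.74);S=np.array([[np.cos(a),-np.sin(a),0],[np.sin(a),np.cos(a),0],[0,0,1]])
print('butt in stand',S.T@(bt-O),'cap in stand',S.T@(np.array([.5848,.0599,.0424])-O))
c=d['side'];i=cv2.resize(c['image'][160:260,190:330],(784,560),interpolation=cv2.INTER_CUBIC)
for X,col in((bt,(255,0,255)),(O+S@[-.089,0,.045],(0,255,0)),(O+S@[-.061,0,.045],(255,255,0))):
    p=proj(c,X);print(p);cv2.circle(i,tuple(int(round(v)) for v in (p+.5-[190,160])*5.6),4,col,1)
cv2.imwrite('pics/l4.png',i)
E
```

```text
t: 6.2
tool_pos: [0.4736, 0.0404, 0.0336]
orientation: [0.27, -3.124, -0.001]
force: [-0.5, -0.7, -1.3]
opening: 0.0236
t: 6.4
tool_pos: [0.4775, 0.0403, 0.038]
orientation: [-0.271, 3.128, -0.0]
force: [0.4, 0.3, -0.9]
opening: 0.0235
shift cm [ 0.17 -0.01  0.24] turn deg [-0.02  0.11  0.16] tool x yaw now -170.1
butt pred [0.5383 0.0509 0.0476]
butt in stand [-0.1286  0.0002  0.0476] cap in stand [-0.0812  0.0012  0.0424]
[250.2235 216.4177]
[260.1476 214.436 ]
[267.0323 212.6283]
```

View pics/l4.png

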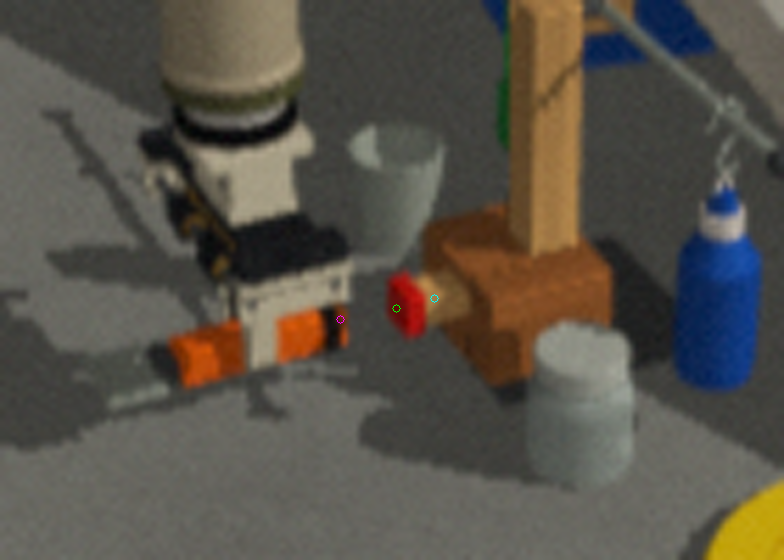

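The butt prediction (magenta) sits on the handle's visible end at (340,320), and the face prediction (green) sits on the red cap at (397,308). They line up, so I advance, then press slowly.

```bash
python3 -m inch '[[[-1.2,0,0,0,0,0,1],[-1.2,0,0,0,0,0,1],[-0.6,0,0,0,0,0,1],[-0.3,0,0,0,0,0,1],[0,0,0,0,0,0,1]]]'
python3 -m inch '[[[-0.3,0,0,0,0,0,1],[-0.3,0,0,0,0,0,1],[-0.3,0,0,0,0,0,1],[-0.3,0,0,0,0,0,1],[-0.3,0,0,0,0,0,1]]]'
python3 -m inch '[[[-0.3,0,0,0,0,0,1],[-0.3,0,0,0,0,0,1],[-0.3,0,0,0,0,0,1],[-0.3,0,0,0,0,0,1],[-0.3,0,0,0,0,0,1]]]'
python3 - <<'E'
from h import *
from plant import robot
s=robot.read_state();R=Ro.from_rotvec(s['orientation']).as_matrix();bt=s['tool_pos']+R@[-.0617,0,-.0094]
O=np.array([.665,.0724,0]);a=np.radians(9.74);S=np.array([[np.cos(a),-np.sin(a),0],[np.sin(a),np.cos(a),0],[0,0,1]])
print(S.T@(bt-O),S.T@s['force'],s['opening'])
E
```

```text
t: 7.0
tool_pos: [0.5092, 0.0459, 0.0369]
orientation: [-0.272, 3.129, -0.0]
force: [-0.3, 0.0, -0.6]
opening: 0.0237
t: 7.5
tool_pos: [0.5212, 0.0481, 0.0356]
orientation: [0.271, -3.124, 0.0]
force: [-10.7, -2.1, 3.9]
opening: 0.0235
t: 8.0
tool_pos: [0.5358, 0.0507, 0.0355]
orientation: [0.271, -3.124, 0.0]
force: [-11.0, -2.9, 4.8]
opening: 0.0237
[-0.0692989   0.00066295  0.0445446 ] [-11.30483929  -0.95320552   4.75476547] 0.02373046833765472
```

Contact is made and the wedge is sliding under about 11 N. I continue in small steps until the force jumps at the stop.

```bash
python3 -m inch '[[[-0.3,0,0,0,0,0,1],[-0.3,0,0,0,0,0,1],[0,0,0,0,0,0,1]]]'
python3 -m inch '[[[-0.2,0,0,0,0,0,1],[-0.1,0,0,0,0,0,1],[0,0,0,0,0,0,1]]]'
python3 - <<'E'
from h import *
from plant import robot
s=robot.read_state();R=Ro.from_rotvec(s['orientation']).as_matrix();bt=s['tool_pos']+R@[-.0617,0,-.0094]
O=np.array([.665,.0724,0]);a=np.radians(9.74);S=np.array([[np.cos(a),-np.sin(a),0],[np.sin(a),np.cos(a),0],[0,0,1]])
print(S.T@(bt-O),S.T@s['force'],s['opening'])
E
```

```text
t: 8.3
tool_pos: [0.5424, 0.0519, 0.0356]
orientation: [0.271, -3.125, 0.0]
force: [-6.2, -1.5, -0.1]
opening: 0.0235
t: 8.6
tool_pos: [0.5429, 0.052, 0.0348]
orientation: [0.271, -3.12, 0.0]
force: [-17.0, -3.1, 5.7]
opening: 0.0236
[-0.06196824  0.00078444  0.04363272] [-17.23716799  -0.20155955   5.7384337 ] 0.023597935420946195
```

```bash
python3 -m inch '[[[-0.2,0,0,0,0,0,1],[-0.1,0,0,0,0,0,1],[0,0,0,0,0,0,1]]]'
python3 -m inch '[[[-0.2,0,0,0,0,0,1],[0,0,0,0,0,0,1],[0,0,0,0,0,0,1]]]'
python3 - <<'E'
from h import *
from plant import robot
s=robot.read_state();print(s['tool_pos'],s['opening'])
b=robot.read_camera('side')['image']
cv2.imwrite('pics/l5.png',cv2.resize(b[160:260,190:330],(784,560),interpolation=cv2.INTER_CUBIC))
E
```

```text
t: 8.9
tool_pos: [0.5437, 0.052, 0.0343]
orientation: [0.27, -3.115, 0.001]
force: [-26.0, -6.8, 12.8]
opening: 0.0235
t: 9.2
tool_pos: [0.5446, 0.0522, 0.0338]
orientation: [0.27, -3.113, 0.001]
force: [-30.0, -6.7, 14.2]
opening: 0.0236
[0.54456215 0.0521735  0.03384487] 0.02359436905203589
```

View pics/l5.png

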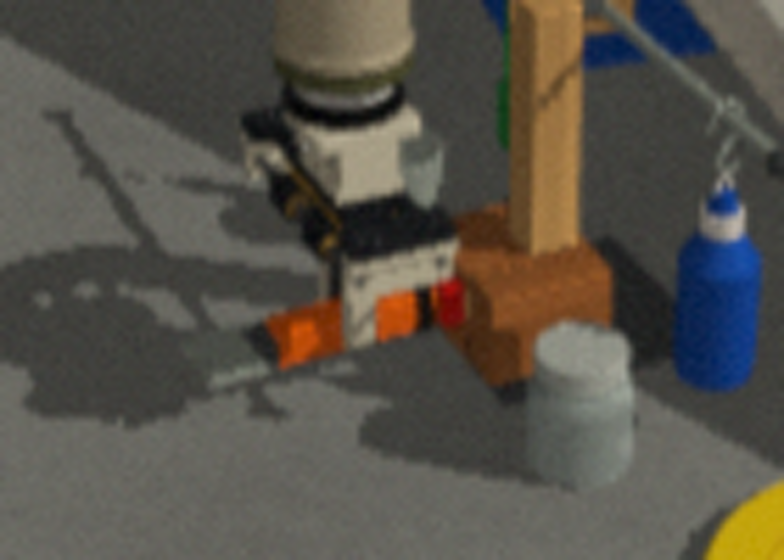

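The cap's shoulder is closed against the block at (465,300), and the force rose to 31 N with almost no further travel, so the wedge is home. I retreat straight back, lift, and travel towards the lid.

```bash
python3 -m inch '[[[1.0,0,0,0,0,0,1],[2.5,0,0,0,0,0,1],[3,0,0,0,0,0,1],[3,0,0,0,0,0,1],[1,0,-2,0,0,0,1]]]'
python3 -m inch '[[[0,0,-4,0,0,0,1],[0,0,-4,0,0,0,1],[0,0,-3,0,0,0,1],[0,0,0,0,0,0,1],[0,0,0,0,0,0,1]]]'
python3 - <<'E'
from h import *;import pickle
from plant import robot
np.set_printoptions(precision=4,suppress=True)
s=robot.read_state();print(s['q'],s['tool_pos'],s['force'])
d={n:robot.read_camera(n) for n in('side','top')};pickle.dump((s,d),open('c6.pkl','wb'))
r=lambda n:blobs(d[n]['image'],(0,170,60),(3,255,255))[0][0]
X,e=tri(d['top'],r('top'),d['side'],r('side'));print('cap',X,e,'(before .5848 .0599 .0424)')
L=plane(d['top'],blobs(d['top']['image'],(22,150,80),(32,255,255))[0][0],.014);print('lid',L)
a=np.radians(9.7);goto(s,[L[0]-.0042*np.cos(a),L[1]-.0042*np.sin(a),.1],189.7)
E
```

```text
t: 9.75
tool_pos: [0.4436, 0.0353, 0.0533]
orientation: [0.271, -3.122, -0.001]
force: [0.3, 0.7, -1.3]
opening: 0.0237
t: 10.25
tool_pos: [0.4495, 0.0354, 0.1672]
orientation: [-0.271, 3.128, -0.0]
force: [-0.7, 0.0, -1.8]
opening: 0.0235
[-0.0353 -0.2581  1.9543  0.0001  1.4432 -1.7792] [0.4495 0.0354 0.1672] [-0.7364  0.018  -1.7888]
cap [0.612  0.0641 0.0444] 0.0007350115372981204 (before .5848 .0599 .0424)
lid [ 0.4516 -0.3203  0.014 ]
shift cm [  6.35 -35.08   6.72] turn deg [-0.02  0.12  0.22] tool x yaw now -170.08
```

The cap centre moved 27.5 mm along the drive axis, which puts its face at about x=-61.5 mm in the stand frame. Now to the lid.

```bash
python3 -m inch '[[[0.7,-3.9,0.5,0,0,0,1],[0.7,-3.9,0.5,0,0,0,1],[0.7,-3.9,0.5,0,0,0,1],[0.7,-3.9,0.5,0,0,0,1],[0.7,-3.9,0.5,0,0,0,1]]]'
python3 -m inch '[[[0.7,-3.9,0.5,0,0,0,1],[0.7,-3.9,0.5,0,0,0,1],[0.7,-3.9,0.5,0,0,0,1],[0.7,-3.9,0.5,0,0,0,1],[0,0,0,0,0,0,1]]]'
python3 -m inch '[[[0,0,0,0,0,0,1],[0,0,0,0,0,0,1]]]'
python3 - <<'E'
from h import *;import pickle
from plant import robot
np.set_printoptions(precision=4,suppress=True)
s=robot.read_state();d={n:robot.read_camera(n) for n in('side','wrist','top')};pickle.dump((s,d),open('c7.pkl','wb'))
print(s['q'],s['opening']);a=np.radians(9.7);goto(s,[.4516-.0042*np.cos(a),-.3203-.0042*np.sin(a),.0186],189.7)
w=d['wrist'];k=max(blobs(w['image'],(22,150,60),(32,255,255),500),key=lambda b:b[1])
i=np.hstack([w['image'],cv2.resize(d['side']['image'][230:350,180:320],(490,420))])
cv2.imwrite('pics/l7.png',cv2.resize(i,(800,320)))
E
```

```text
t: 10.85
tool_pos: [0.4465, -0.1636, 0.1393]
orientation: [0.272, -3.127, -0.003]
force: [0.5, -0.7, -1.2]
opening: 0.0235
t: 11.35
tool_pos: [0.4451, -0.3243, 0.1183]
orientation: [0.266, -3.127, -0.003]
force: [-0.3, 1.1, -1.6]
opening: 0.0238
t: 11.55
tool_pos: [0.4467, -0.3199, 0.1202]
orientation: [0.272, -3.128, -0.003]
force: [0.1, 0.3, -0.6]
opening: 0.0234
[-0.7151  0.0655  1.7403  0.0004  1.3385 -2.4594] 0.023388702413065374
shift cm [-0.07 -0.15 10.16] turn deg [ 0.13 -0.08  0.23] tool x yaw now -170.06
```

View pics/l7.png

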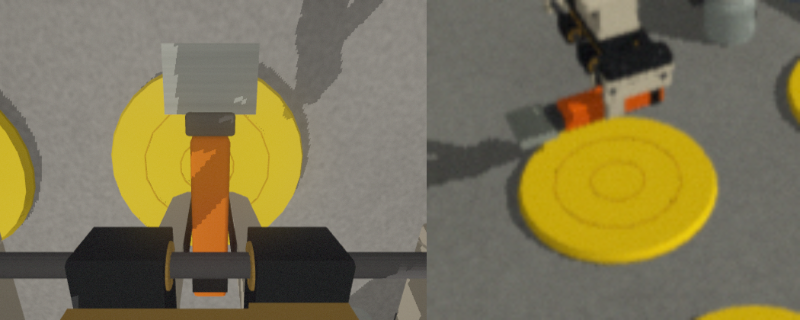

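The lid fills the wrist view around (207,158) with the scraper over it. I check the lid centre from this view before lowering.

```bash
python3 - <<'E'
from h import *;import pickle
s,d=pickle.load(open('c7.pkl','rb'));w=d['wrist']
l,r=plane(w,(112*1.3125,158*1.3125),.014,s),plane(w,(301*1.3125,158*1.3125),.014,s);print(l,r,np.linalg.norm(l-r),(l+r)/2)
E
python3 -m inch '[[[0,0,2.5,0,0,0,1],[0,-0.2,2.5,0,0,0,1],[0,0,2,0,0,0,1],[0,0,1.5,0,0,0,1],[0,0,0,0,0,0,1]]]'
python3 -m inch '[[[0,0,0.3,0,0,0,1],[0,0,0.3,0,0,0,1],[0,0,0.3,0,0,0,1],[0,0,0,0,0,0,1],[0,0,0,0,0,0,1]]]'
```

```text
[ 0.46226481 -0.42974754  0.014     ] [ 0.42557322 -0.21952799  0.014     ] 0.21339758670017392 [ 0.44391902 -0.32463776  0.014     ]
t: 12.2
tool_pos: [0.4464, -0.3214, 0.0344]
orientation: [0.273, -3.127, -0.005]
force: [-0.1, 0.9, -2.0]
opening: 0.0236
t: 12.7
tool_pos: [0.4478, -0.3233, 0.028]
orientation: [-0.271, 3.13, -0.0]
force: [0.4, 0.7, -1.6]
opening: 0.0238
```

```bash
python3 -m inch '[[[0,0,0.3,0,0,0,1],[0,0,0.2,0,0,0,1],[0,0,0.2,0,0,0,1],[0,0,0,0,0,0,1],[0,0,0,0,0,0,1]]]'
python3 -m inch '[[[0,0,0.1,0,0,0,1],[0,0,0.1,0,0,0,1],[0,0,0,0,0,0,1],[0,0,0,0,0,0,1]]]'
```

```text
t: 13.2
tool_pos: [0.4475, -0.3231, 0.0205]
orientation: [0.272, -3.13, -0.0]
force: [-0.6, 0.3, -1.6]
opening: 0.0231
t: 13.6
tool_pos: [0.4478, -0.3233, 0.019]
orientation: [-0.272, 3.129, -0.001]
force: [-0.5, 0.7, 3.1]
opening: 0.0236
```

The force changed from -1.6 to +3.1 N, so the scraper rests on the lid. I open gently, then rise.

```bash
python3 -m inch '[[[0,0,0,0,0,0,0.3],[0,0,0,0,0,0,0.1],[0,0,0,0,0,0,0],[0,0,0,0,0,0,-0.2],[0,0,0,0,0,0,-0.2]]]'
python3 -m inch '[[[0,0,0,0,0,0,-0.2],[0,0,0,0,0,0,-0.2],[0,0,-0.5,0,0,0,-0.2],[0,0,-1,0,0,0,-0.2],[0,0,-2,0,0,0,-0.2]]]'
python3 -m inch '[[[0,0,-4,0,0,0,-0.2],[0,0,-4,0,0,0,-0.2],[0,0,-4,0,0,0,-0.2],[0,0,0,0,0,0,-0.2],[0,0,0,0,0,0,-0.2]]]'
python3 - <<'E'
from h import *
from plant import robot
np.set_printoptions(precision=4,suppress=True)
s=robot.read_state();d={n:robot.read_camera(n) for n in('wrist','top','side')};w=d['wrist']
print(s['force'],s['tool_pos'])
r=lambda n:blobs(d[n]['image'],(0,170,60),(3,255,255))[0][0]
print('cap',tri(d['top'],r('top'),d['side'],r('side')))
b=blobs(w['image'],(5,190,90),(14,255,255),200)[0];print('handle',b[2],plane(w,b[0],.042,s))
i=np.hstack([w['image'],cv2.resize(d['side']['image'][190:350,180:320],(420,480))[:420]])
cv2.imwrite('pics/l8.png',cv2.resize(i,(800,343)))
E
```

```text
t: 14.1
tool_pos: [0.4476, -0.3231, 0.0186]
orientation: [0.272, -3.13, -0.0]
force: [0.1, -0.6, 0.3]
opening: 0.0546
t: 14.6
tool_pos: [0.4467, -0.3224, 0.0532]
orientation: [0.272, -3.128, -0.003]
force: [0.2, 1.1, 0.2]
opening: 0.0559
t: 15.1
tool_pos: [0.4485, -0.324, 0.176]
orientation: [-0.271, 3.127, -0.005]
force: [-0.4, -0.3, -0.9]
opening: 0.0563
[-0.3575 -0.2768 -0.8741] [ 0.4485 -0.324   0.176 ]
cap (array([0.6121, 0.0642, 0.0439]), np.float64(0.0007273808136260156))
handle ((277.0, 170.0), (50.0, 24.0), 90.0) [ 0.4132 -0.3287  0.042 ]
```

View pics/l8.png

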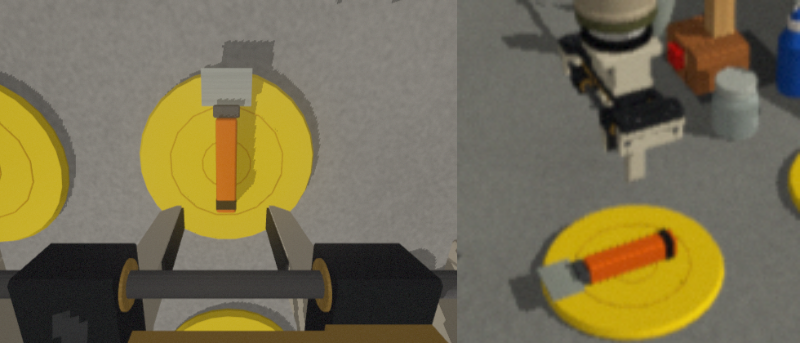

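The scraper lies flat on the lid. The middle of its handle at (226,161) sits on the lid's centre ring at (227,162), and the gripper is clear. Handing in.

```bash
python3 -c "
from plant import robot
print(robot.close_job())"
```

```text
the job is handed in; nothing more can be done
None
```

The job is handed in, at about 15 s of the 69 s allowed. I picked up the scraper by its handle and pressed the wedge home with the butt. I then laid the scraper on the nearest yellow lid (0.55 m from the base; the other two are over 0.8 m away), let go and lifted clear. The hand-in reports no verdict.

I drove the wedge with a slow, continuous push, about 11 N while it slid, rather than separate taps.

- **Wedge:** it is at its stop. The push force rose to about 31 N with almost no further travel. The cap moved 27.5 mm, which puts its face at about -61.5 mm against the -63.5 mm limit. It was in the same place in the last pictures.
- **Scraper:** it lies flat on the lid, with the middle of its handle within about 1 cm of the lid's centre in the last wrist view.
- **Robot:** the gripper was about 16 cm above the lid, touching nothing.
- **Jar and tumbler:** the jar looked standing in place in the last side view. The tumbler was mostly hidden behind the gripper there. I did not measure either one's final position, but the planned path kept well clear of both.
- **Disagreements:** the wrist view put the lid centre about 9 mm from the top-view value. The side view, on a crude centroid, differed by about 18 mm. I used the top-view value, and the last picture agreed with it. The last automatic handle measurement caught only part of the handle, so I judged its centring from the picture.

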